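# Tip the caps out for the count and raise the document camera

## Task

Tip the hinged tray up by its black handle until all six screw caps have slid into the blue counting bin, then lower the tray flat again. For the count photograph, take the camera by its grip so that the orange release button is squeezed in, pull the telescoping column straight up past its first stop to the second stop, and finish while still holding the camera there fully extended, because the column sinks when it is let go. Leave the things standing round about where they are.

Things in the scene. Friction and masses are not known exactly. Their poses are not given: they have to be found in the camera images.
- station: Counting station, fixed, seen as a grey base plate 146 x 345 mm (x by y) with an open blue-walled counting bin and a hinged aluminium loading tray to its right. Origin under the bin's centre, on the worktop; z up, its y axis points from the tray to the bin (to the left), its x axis away from the robot. Bin inside 124 (x) x 164 (y) mm, walls 4 mm thick, rims 60 mm above the worktop (the wall opposite the tray 74 mm); white bin floor 20 mm above the worktop.
- tray_hinge (a point): middle of the tray's hinge line, along the inside of the bin's right rim, 79 mm from the bin's centre (parallel to the station's x axis), 63 mm above the worktop
- tray_handle (a point): middle of the round black handle bar, 12 mm thick, 64 mm long, parallel to the hinge line, at the tray's far end: 165 mm out from the hinge and 8 mm above the hinge height when the tray is flat, i.e. 71 mm above the worktop. The bar stands 38 mm clear of the tray's end wall, its underside free; it is pinched across (fingers one each side, closing along the station's y) and moves with the tray.
- tray (a joint): angle of the loading tray: 0 flat on its rest posts, grows as the handle end is raised, stop at 1.25 rad. The tray swings about the hinge line, needs about 1.5 N at the handle, falls back flat softly when let go. The tray (inside 106 x 117 mm, walls 23 mm) is open at the hinge side, where parts slide off it into the bin; the caps slide off between 0.4 and 0.9 rad.
- cam_stand: Document camera, fixed to the worktop behind the bin: round base of 100 mm, telescoping metal column of two sections, and on top a grey grip block from which a boom carries the black camera 122 mm out along the stand's own -x axis, over the bin. Origin under the column's axis on the worktop, z up.
- cam_grip (a point): centre of the grip block on the column's axis: 30 mm along the stand's x, 34 mm along y, 38 mm tall; 150 mm above the worktop when parked, moves with the head, up to 320 mm. It is pinched from above across the stand's y, with one finger on the orange button and one on the black rubber pad across from it; 40 mm over the button, 34 mm with the button pressed flush.
- cam_button_side (a point): middle of the grip's +y face, where the orange release button stands out 6 mm (20 x 24 mm)
- cam_button (a joint): press of the orange button into the grip, m: 0 out, 0.0055 fully in (about 6 N), springs back. Parked, the column is locked until the button is in by about 0.0045; it must be in while the first 20 mm are pulled.
- cam_head (a joint): travel of the upper (thin) column section out of the lower one, m: 0 parked, 0.085 fully out. It comes first, at about 4 N pull; fully out is the first stop.
- cam_mid (a joint): travel of the lower (thicker) column section out of the outer tube, m: 0 parked, 0.085 fully out. It follows at about 6 to 7 N; fully out (both sections, grip raised 170 mm) is the second stop. Neither section locks when out: let go, the column sinks back slowly under its own weight (with the button out it comes to rest about 17 mm above home, and can be pulled up again from there).
- cap1: white screw cap, 30 mm across, 17 mm high, 10 g, lying loose in the tray at the start; origin at the middle of its underside
- cap2: white screw cap, 30 mm across, 17 mm high, 10 g, lying loose in the tray at the start; origin at the middle of its underside
- cap3: blue screw cap, 30 mm across, 17 mm high, 10 g, lying loose in the tray at the start; origin at the middle of its underside
- cap4: white screw cap, 30 mm across, 17 mm high, 10 g, lying loose in the tray at the start; origin at the middle of its underside
- cap5: blue screw cap, 30 mm across, 17 mm high, 10 g, lying loose in the tray at the start; origin at the middle of its underside
- cap6: white screw cap, 30 mm across, 17 mm high, 10 g, lying loose in the tray at the start; origin at the middle of its underside
- tape_roll: brown tape roll, 90 mm across, 48 mm high, right of the station; bystander, origin at the middle of its underside
- label_roll: white label roll, 58 mm across, 35 mm high, right of the station; bystander, origin at the middle of its underside
- dosing_cup: empty clear-grey dosing cup, 67 mm, at the front left; bystander, origin at the middle of its underside
- bottle_a: small white bottle, 43 mm across, 98 mm high, behind right; bystander, origin at the middle of its underside
- bottle_b: small white bottle, 43 mm across, 98 mm high, at the right; bystander, origin at the middle of its underside
- eraser1: small blue and white eraser, 36 x 19 x 13 mm, at the front left; bystander, origin at the middle of its underside

How it is judged (in metres and radians):
On the way, in this order (a step that is already met when the one before it is completed fails the run):
1. the tray is tipped up (more than 0.4 rad) (value of joint tray above 0.4 rad), for 0.2 s.
2. all six caps lie in the bin and the tray is down flat again (under 0.1 rad) (x of cap1 in the frame of station between -0.064 and 0.064 m and y of cap1 in the frame of station between -0.084 and 0.084 m and z of each of cap1, cap2, cap3, cap4, cap5, cap6 in the frame of station below 0.06 m and x of cap2 in the frame of station between -0.064 and 0.064 m and y of cap2 in the frame of station between -0.084 and 0.084 m and x of cap3 in the frame of station between -0.064 and 0.064 m and y of cap3 in the frame of station between -0.084 and 0.084 m and x of cap4 in the frame of station between -0.064 and 0.064 m and y of cap4 in the frame of station between -0.084 and 0.084 m and x of cap5 in the frame of station between -0.064 and 0.064 m and y of cap5 in the frame of station between -0.084 and 0.084 m and x of cap6 in the frame of station between -0.064 and 0.064 m and y of cap6 in the frame of station between -0.084 and 0.084 m and value of joint tray below 0.1 rad), for 0.2 s.
3. with the fingers on the camera, its upper section is out to the first stop (value of joint cam_head above 0.078 m and contact force between the fingers and cam_stand above 1 N), for 0.1 s.
At the end, for the whole second after the job is handed in: Both column sections are out to the second stop (each within 7 mm of its full 85 mm) and held there by the fingers (more than 2 N on the camera), all six caps lie in the bin below its rim, and the tray is down flat (under 0.1 rad) (all of step 2 and value of joint each of cam_head, cam_mid above 0.078 m and contact force between the fingers and cam_stand above 2 N); the arm keeps its last pose, push and grip.
It fails at once if a bystander (tape roll, label roll, cup, either bottle, eraser) is pushed away by more than 30 mm (distance of any of tape_roll, label_roll, dosing_cup, bottle_a, bottle_b, eraser1 from where it was at the start of the episode above 0.03 m).
It also fails if it takes over 59 s, if anything falls off the work surface, if the arm or the gripper's body presses on something with over 40 N, if the wrist force passes 120 N, or if a joint passes its speed limit or range.

## Robot

A 6-joint arm with a two-finger parallel gripper is mounted at the origin on a cart in front of the work surface, level with it; the furniture and walls round the work are solid. World frame = base frame: x ahead of the robot, y to its left, z up, the work surface at z = 0. Lengths are in mm, angles in degrees, forces in N, time in s.
With the tool pointing down it reaches from about 350 to 850 mm from the base axis. Payload 8.1 kg.
Tool frame: the origin (TCP) lies at the very end of the fingers, on their centre line; the grasp point (between the pads) lies 19 mm behind it; z points along the fingers, y is the direction in which the jaws open and shut (so a half turn about z gives the same grasp; the last joint's range is limited). The gripper opens to 85 mm and grips with 20 to 120 N. Pads are 22 mm wide; open, the fingers measure 114 mm over their backs; the gripper's body (76 mm by 85 mm) begins 54 mm behind the grasp point. The pads swing forward as they close: fully open they stand 13 mm farther back than shut.
Start: joints at [67.128, 7.471, 85.268, -0, 87.261, -4.893], TCP at [185.184, 570.712, 231.292] pointing down, gripper open.
Joint ranges: [-169.43, 169.43], [-51.17, 129.36], [1.28, 143.12], [-76.62, 256.62], [0, 156.53], [-152.29, 152.29]. Speed limits (degrees/s): [136.94, 136.94, 159.86, 180, 180, 180].

## Interface

Orientations are given as [roll, pitch, yaw] about the fixed x, y, z axes, in that order (R = Rz(yaw) Ry(pitch) Rx(roll)).
In Python, from bench import r gives the robot as it stands.
- The arm moves only by the shell command python3 -m jog 'ROWS' [OPENING] [FORCE]. ROWS is JSON, a list of rows, each a list of 6 numbers: the shift along the tool's x, y, z normalised to -1 to 1, where 1 is 0.25 m, then the turn, a rotation vector about the tool's x, y, z normalised to -1 to 1, where 1 is pi rad. In form: [[x, y, z, ax, ay, az], ...]. A call has 1 to 10 rows; each row is the pose to reach, as a shift and turn from the pose commanded when the call began, along the tool's axes at that moment, turning the shorter way round; what a row does not reach only later rows make up. A row lasts 1/10 s, in which the tool goes at most 50 mm and 8.59 degrees, less where a joint would pass 70% of its speed; a pose out of reach is approached as far as the arm can. A call with a number of a shift or a turn outside -1 to 1 is refused whole. A call with a gripper value outside its range is refused whole. OPENING is the opening, from 0 (shut) to 1 (fully open), set as the call begins (- or left out, the last holds). The fingers move at their own pace and stop on an object; FORCE is the grip in N (left out, the last holds). Time passes only in rows, so rows that repeat a pose let the fingers close. It gives the time, the measured TCP pose, the force and the opening at its end, in the units of the state.
- r.sense(): the state, without advancing time (a new reading comes with each control period).
- r.snapshot(name): name is "scene" or "top" or "wrist"; returns a dict with "pixels" (480x640x3 uint8, red, green, blue), "intrinsics" (3x3 intrinsics, pixels), "extrinsics" (4x4, takes a point from camera to world coordinates). Camera axes: x right, y down, z forward; pixel columns grow to the right and rows downward; lengths in mm; the calibration is good to about 2 mm. The wrist camera is an equidistant fisheye: a pixel r from the principal point sees the ray r / f radians off the axis. A picture is of the moment at which its call begins. There is no depth.
- r.hand_in(): hands the job in, once; it reports no verdict.
The state is a dict: "time": time; "joint_pos": joint angles; "qd": joint speeds; "joint_efforts": joint torques, N m; "tool_pos": TCP position; "tcp_rot": TCP orientation; "ft_force": force on the tool from outside, world axes, zero at the start; "wrist_torque": the same for the moment, N m; "finger_gap": finger opening in mm.
Only numpy, scipy, OpenCV 4.12 (cv2) and the standard library are available. Lean on these libraries where they do the work, as an engineer would, in place of code of your own. Each camera call takes 0.05 s, during which the arm holds its last target.

## Working session

There is one attempt and no reset: what is moved stays moved. The work goes in short steps, Python scripts to look and compute and a shell command to move; the robot and the scene stay as the last step left them, time stands still between calls to the robot, and variables do not carry over. Pictures are saved under pics/ and viewed, and the job is handed in when it is done.

```bash
ls; mkdir -p pics; python3 - <<'E'
from bench import r
import cv2,numpy as np
np.set_printoptions(precision=4,suppress=True)
print(r.sense())
for n in ["scene","top","wrist"]:
    s=r.snapshot(n); cv2.imwrite(f"pics/{n}0.png",s["pixels"][:,:,::-1]); print(n,s["intrinsics"],s["extrinsics"])
E
```

```text
pics
{'time': 0.0, 'joint_pos': array([67.1257,  7.516 , 85.3296,  0.0002, 87.2608, -4.8941]), 'qd': array([-0.0081,  0.1025, -0.0061, -0.0164, -0.0553,  0.0236]), 'joint_efforts': array([  0.0006, -56.9381, -50.0563,  -0.0004,   0.0142,  -0.    ]), 'tool_pos': array([184.9872, 570.1954, 230.2326]), 'tcp_rot': array([-179.8941,   -0.0093,  162.0198]), 'ft_force': array([ 0.069 , -0.2675, -0.9448]), 'wrist_torque': array([ 0.0254, -0.0164,  0.0171]), 'finger_gap': 85.29790844496709}
scene [[442.0423   0.     316.2864]
 [  0.     442.0423 236.4442]
 [  0.       0.       1.    ]] [[   0.1084   -0.66      0.7434 -282.2463]
 [  -0.994    -0.0623    0.0896 -198.2917]
 [  -0.0128   -0.7487   -0.6628  816.2059]
 [   0.        0.        0.        1.    ]]
top [[528.0792   0.     314.5005]
 [  0.     528.0792 239.0355]
 [  0.       0.       1.    ]] [[   0.021    -0.9939    0.1082  369.1832]
 [  -0.9997   -0.022    -0.0083  -83.872 ]
 [   0.0107   -0.108    -0.9941 1472.223 ]
 [   0.        0.        0.        1.    ]]
wrist [[371.6483   0.     325.588 ]
 [  0.     371.6483 239.6339]
 [  0.       0.       1.    ]] [[  0.3086   0.9136   0.2649 117.5818]
 [  0.9512  -0.2958  -0.088  592.8029]
 [ -0.002    0.2791  -0.9603 373.4247]
 [  0.       0.       0.       1.    ]]
```

View pics/scene0.png

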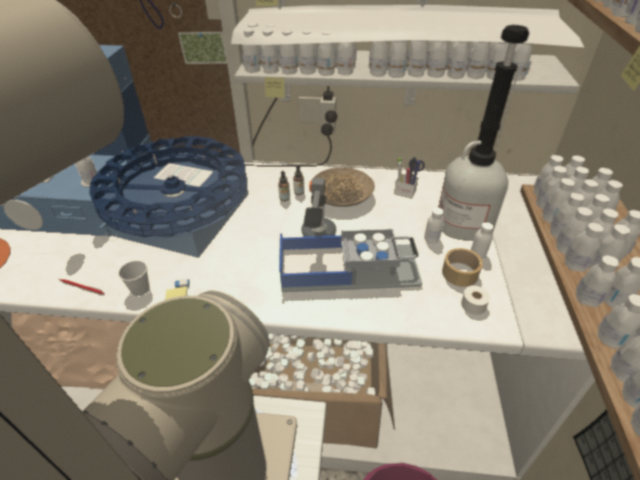

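View pics/top0.png

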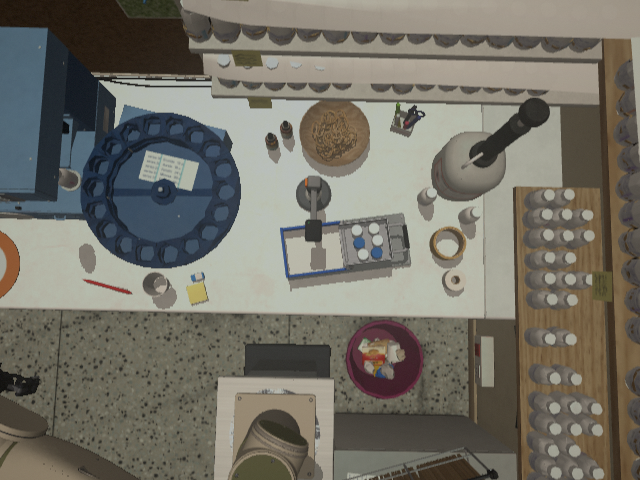

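View pics/wrist0.png

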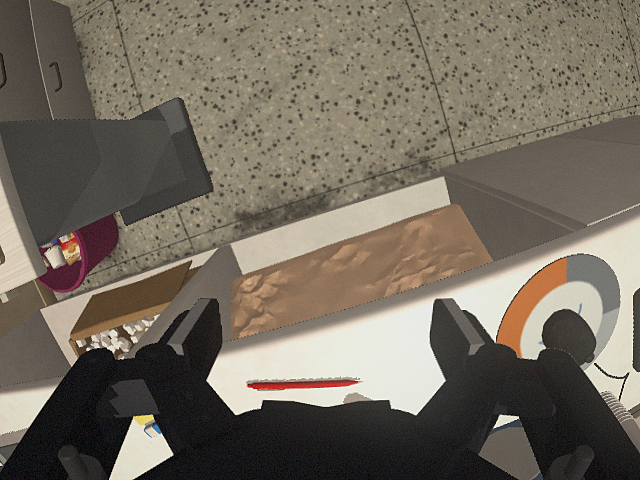

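The overview pictures show the station at about (345,245) in top, the camera stand at (314,192), and the handle at about (405,242). I'll zoom in on these next.

```bash
python3 - <<'E'
import cv2
a=cv2.imread("pics/top0.png")[165:295,265:425]; cv2.imwrite("pics/topz.png",cv2.resize(a,None,fx=5,fy=4.6,interpolation=cv2.INTER_CUBIC)[:598])
a=cv2.imread("pics/scene0.png")[170:300,265:425]; cv2.imwrite("pics/scenez.png",cv2.resize(a,None,fx=5,fy=4.6,interpolation=cv2.INTER_CUBIC)[:598])
E
```

```text
(no output)
```

View pics/topz.png

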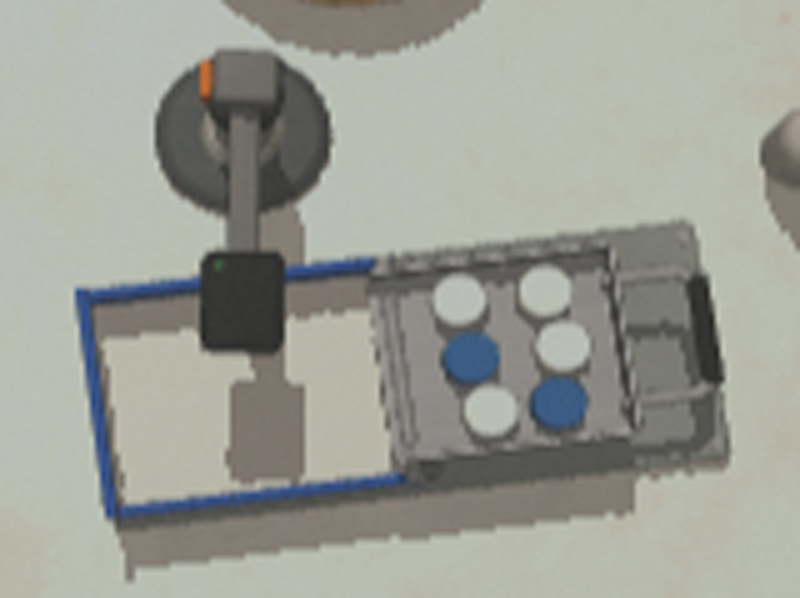

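View pics/scenez.png

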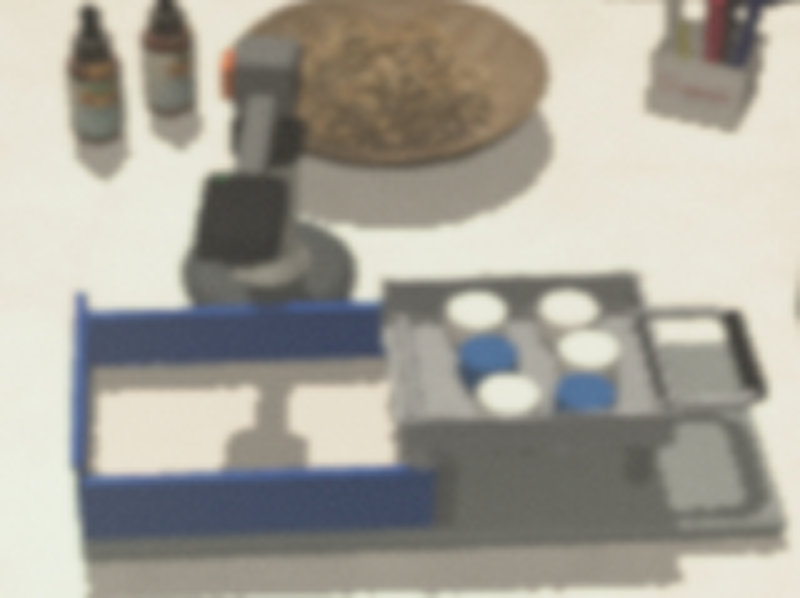

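```bash
cat > h.py <<'E'
import cv2,numpy as np
from bench import r
np.set_printoptions(precision=2,suppress=True)
def ray(s,u,v):
    K,E=s["intrinsics"],s["extrinsics"]
    d=E[:3,:3]@np.linalg.inv(K)@np.array([u,v,1.]); return E[:3,3],d
def onz(s,u,v,z):
    o,d=ray(s,u,v); return o+d*(z-o[2])/d[2]
def tri(a,b):
    A=np.zeros((3,3));c=np.zeros(3)
    for o,d in (a,b):
        d=d/np.linalg.norm(d);P=np.eye(3)-np.outer(d,d);A+=P;c+=P@o
    return np.linalg.solve(A,c)
def comps(m,mn=5):
    n,l,st,c=cv2.connectedComponentsWithStats(m.astype(np.uint8)); 
    return [(l==i,st[i],c[i]) for i in range(1,n) if st[i][4]>=mn]
E
python3 - <<'E'
from h import *
S={n:r.snapshot(n) for n in("top","scene")}
t=S["top"]["pixels"].astype(int); sc=S["scene"]["pixels"].astype(int)
def sub(m,x0,x1,y0,y1):
    k=np.zeros(m.shape,bool);k[y0:y1,x0:x1]=1;return m&k
for n,box in (("top",(395,425,215,265)),("scene",(405,425,230,265))):
    s=S[n];p=s["pixels"].astype(int)
    for th in(50,65):
      for m,st,c in comps(sub(p.max(2)<th,*box),8):
        rect=cv2.minAreaRect(np.argwhere(m)[:,::-1].astype(np.float32)); print(n,th,"bar",st,c,rect, onz(s,*c,75),onz(s,*c,71))
        b=cv2.boxPoints(rect); print([onz(s,*q,74)[:2] for q in b])
for n,box in (("top",(290,335,165,200)),("scene",(300,335,170,200))):
    s=S[n];p=s["pixels"].astype(int)
    m=sub((p[...,0]>150)&(p[...,0]-p[...,2]>80),*box)
    for m,st,c in comps(m,3): print(n,"orange",st,c,onz(s,*c,150))
    S[n+"o"]=ray(s,*c)
print(tri(S["topo"],S["sceneo"]))
# blue rim in top
s=S["top"];p=t
m=sub((p[...,2]>p[...,0]+50),275,360,215,285)
for m,st,c in comps(m,20): print("blue",st,c)
ys,xs=np.nonzero(m)
for q in (((265+80/5),165+292/4.6),((265+112/5),165+517/4.6)): print("corner z74",onz(s,*q,74),"z60",onz(s,*q,60))
for q in ((265+372/5,165+264/4.6),(265+405/5,165+480/4.6)): print("right rim z60",onz(s,*q,60))
# grip top in zoom
for q in ((217,50),(280,50),(280,105),(217,105)):print("grip top",onz(s,265+q[0]/5,165+q[1]/4.6,169))
# camera
for q in ((205,253),(285,253),(285,350),(205,350)):print("cam",onz(s,265+q[0]/5,165+q[1]/4.6,160))
E
```

```text
top 65 bar [403 225   6  23  88] [405.48 236.5 ] ((405.5060729980469, 236.05487060546875), (22.307172775268555, 4.085967063903809), 83.6598129272461) [ 533.45 -338.1    75.  ] [ 533.92 -338.82   71.  ]
[array([ 563.82, -329.54]), array([ 565.28, -340.42]), array([ 505.83, -347.13]), array([ 504.38, -336.29])]
top orange [305 179   2   6  12] [305.5 181.5] [660.05 -68.91 150.  ]
scene orange [310 182   1   3   3] [310. 183.] [674.51 -68.7  150.  ]
[657.64 -70.01 161.62]
blue [322 221  17   4  35] [329.97 222.83]
blue [280 226  25  51 149] [286.51 244.52]
blue [354 238   6  10  50] [356.9  242.34]
blue [289 268  56   9 100] [316.82 272.26]
corner z74 [547.72  -5.64  74.  ] z60 [549.51  -4.85  60.  ]
corner z74 [417.91 -26.15  74.  ] z60 [418.4  -25.57  60.  ]
right rim z60 [ 569.6  -161.98   60.  ]
right rim z60 [ 443.22 -181.66   60.  ]
grip top [670.45 -76.09 169.  ]
grip top [ 671.19 -107.77  169.  ]
grip top [ 640.62 -108.37  169.  ]
grip top [639.89 -76.77 169.  ]
cam [559.58 -72.52 160.  ]
cam [ 560.48 -112.67  160.  ]
cam [ 507.28 -113.7   160.  ]
cam [506.39 -73.73 160.  ]
```

```bash
cat >> h.py <<'E'
from scipy.spatial.transform import Rotation as Ro
def plan(p,yaw=None,rot=None):
    s=r.sense();R=Ro.from_euler('xyz',s["tcp_rot"],degrees=True)
    T=rot if rot is not None else Ro.from_euler('xyz',[180,0,yaw],degrees=True)
    d=R.inv().apply(np.array(p)-s["tool_pos"])/250
    w=(R.inv()*T).as_rotvec()/np.pi
    print("t",round(s["time"],2),"pos",s["tool_pos"],"rpy",s["tcp_rot"],"f",s["ft_force"],"gap",s["finger_gap"]); print(np.round(np.r_[d,w],4).tolist())
E
python3 -c "
from h import *
plan([330,330,290],yaw=110)"
```

```text
t 0.25 pos [185.09 570.46 230.81] rpy [-179.95   -0.    162.02] f [ 0.47 -0.63  0.41] gap 85.52990695351987
[-0.8483, -0.7361, -0.2362, -0.0003, 0.0001, 0.289]
```

```bash
python3 -m jog '[[-0.85,-0.74,-0.24,0,0,0.29],[-0.85,-0.74,-0.24,0,0,0.29],[-0.85,-0.74,-0.24,0,0,0.29],[-0.85,-0.74,-0.24,0,0,0.29],[-0.85,-0.74,-0.24,0,0,0.29],[-0.85,-0.74,-0.24,0,0,0.29],[-0.85,-0.74,-0.24,0,0,0.29]]' 0.35 20; python3 -c "
from h import *
plan([430,130,290],yaw=60)"
```

```text
time: 0.95
tool_pos: [332.8, 326.2, 293.0]
tcp_rot: [179.8, 0.0, 109.3]
ft_force: [0.5, 1.1, 0.4]
finger_gap: 29.7
t 0.95 pos [332.8  326.18 292.97] rpy [179.82   0.03 109.25] f [0.52 1.07 0.37] gap 29.72654448371226
[-0.869, 0.1083, 0.0127, 0.001, -0.0003, 0.2736]
```

```bash
python3 -m jog '[[-0.87,0.11,0,0,0,0.27],[-0.87,0.11,0,0,0,0.27],[-0.87,0.11,0,0,0,0.27],[-0.87,0.11,0,0,0,0.27],[-0.87,0.11,0,0,0,0.27],[-0.87,0.11,0,0,0,0.27]]'; python3 -c "
from h import *
plan([490,-105,290],yaw=15)"
```

```text
time: 1.55
tool_pos: [430.7, 131.8, 290.9]
tcp_rot: [-180.0, 0.0, 60.7]
ft_force: [-0.0, 0.2, -0.0]
finger_gap: 29.7
t 1.55 pos [430.71 131.79 290.9 ] rpy [-180.      0.04   60.74] f [-0.05  0.19 -0.01] gap 29.74774129922571
[-0.7104, 0.6698, 0.004, 0.0001, 0.0002, 0.2541]
```

```bash
python3 -m jog '[[-0.71,0.67,0,0,0,0.25],[-0.71,0.67,0,0,0,0.25],[-0.71,0.67,0,0,0,0.25],[-0.71,0.67,0,0,0,0.25],[-0.71,0.67,0,0,0,0.25],[-0.71,0.67,0,0,0,0.25]]'; python3 -c "
from h import *
plan([534,-340,260],yaw=9)"
```

```text
time: 2.15
tool_pos: [491.6, -106.5, 290.4]
tcp_rot: [180.0, 0.1, 15.7]
ft_force: [-0.3, 1.2, 0.2]
finger_gap: 29.6
t 2.15 pos [ 491.62 -106.53  290.38] rpy [179.96   0.08  15.7 ] f [-0.27  1.17  0.15] gap 29.562032536560466
[-0.0893, 0.9448, 0.1223, 0.0003, 0.0004, 0.0372]
```

```bash
python3 -m jog '[[-0.09,0.945,0.12,0,0,0.037],[-0.09,0.945,0.12,0,0,0.037],[-0.09,0.945,0.12,0,0,0.037],[-0.09,0.945,0.12,0,0,0.037],[-0.09,0.945,0.12,0,0,0.037],[-0.09,0.945,0.44,0,0,0.037],[-0.09,0.945,0.44,0,0,0.037],[-0.09,0.945,0.44,0,0,0.037]]'; python3 - <<'E'
from h import *
s=r.snapshot("wrist");cv2.imwrite("pics/w1.png",s["pixels"][:,:,::-1])
plan([534,-340,60],yaw=9)
E
```

```text
time: 2.95
tool_pos: [532.8, -332.9, 174.2]
tcp_rot: [-179.5, 0.4, 9.6]
ft_force: [-0.4, 1.2, 0.1]
finger_gap: 29.9
t 3.0 pos [ 534.25 -333.77  178.06] rpy [-179.72    0.25    9.62] f [-0.1  -0.18 -0.42] gap 29.87386743424709
[-0.0031, 0.0267, 0.4721, -0.0016, 0.0014, 0.0035]
```

View pics/w1.png

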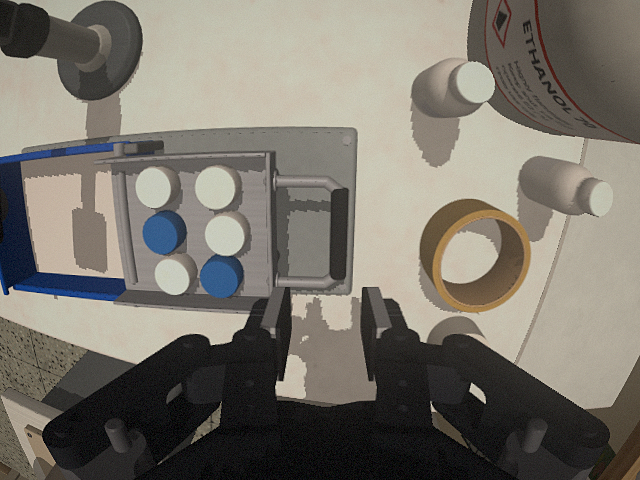

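The bar shows at about (339,188)–(339,280) in the wrist view, with the fingers open around its column. I'll cast that onto the bar height.

```bash
cat >> h.py <<'E'
def wray(s,u,v):
    K,E=s["intrinsics"],s["extrinsics"]
    x,y=u-K[0,2],v-K[1,2];q=np.hypot(x,y);th=q/K[0,0]
    d=np.array([np.sin(th)*x/q,np.sin(th)*y/q,np.cos(th)]);return E[:3,3],E[:3,:3]@d
def wz(s,u,v,z):
    o,d=wray(s,u,v);return o+d*(z-o[2])/d[2]
E
python3 - <<'E'
from h import *
s=r.snapshot("wrist");p=s["pixels"].astype(int)
m=np.zeros(p.shape[:2],bool);m[180:290,322:356]=p.max(2)[180:290,322:356]<60
for m,st,c in comps(m,100):
    print(st,c,wz(s,*c,72))
    for v in(st[1]+10,st[1]+st[3]-10):
        x=np.nonzero(m[v])[0]; print(v,x[0],x[-1],wz(s,x[0],v,71),wz(s,x[-1],v,71))
# hinge-ish rim corners
plan([534,-340,60],yaw=9)
E
```

```text
[ 328  189   18   91 1367] [336.53 233.71] [ 537.65 -339.98   72.  ]
199 330 345 [ 560.84 -331.39   71.  ] [ 562.58 -341.47   71.  ]
270 328 343 [ 509.64 -338.78   71.  ] [ 511.45 -349.44   71.  ]
t 3.05 pos [ 535.62 -334.67  181.11] rpy [-179.92    0.06    9.63] f [-0.11 -0.02  0.3 ] gap 29.975448872879635
[-0.0095, 0.0206, 0.4844, -0.0004, 0.0003, 0.0035]
```

```bash
python3 -m jog '[[0.0,0.022,0.1,0,0,0.003],[0.0,0.022,0.25,0,0,0.003],[0.0,0.022,0.35,0,0,0.003],[0.0,0.022,0.45,0,0,0.003],[0,0.022,0.5,0,0,0.003],[0,0.022,0.5,0,0,0.003],[0,0.022,0.5,0,0,0.003]]'; python3 - <<'E'
from h import *
s=r.snapshot("wrist");cv2.imwrite("pics/w2.png",s["pixels"][:,:,::-1])
plan([536.5,-340,57],yaw=9)
E
```

```text
time: 3.75
tool_pos: [537.9, -341.5, 58.7]
tcp_rot: [179.9, -0.1, 9.0]
ft_force: [0.4, 0.2, 1.7]
finger_gap: 29.9
t 3.8 pos [ 538.05 -341.84   59.04] rpy [179.84  -0.15   9.04] f [ 0.25 -0.5  -0.69] gap 29.554977871168465
[-0.005, -0.0082, 0.0081, 0.0009, -0.0008, 0.0002]
```

View pics/w2.png

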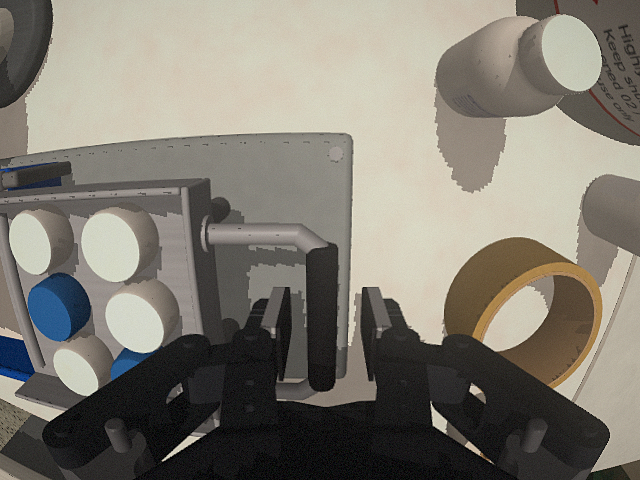

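The bar (about 320,315) is centred between the open fingers, so I'll close.

```bash
python3 -m jog '[[0,-0.004,0,0,0,0],[0,-0.004,0,0,0,0],[0,-0.004,0,0,0,0],[0,-0.004,0,0,0,0],[0,-0.004,0,0,0,0],[0,-0.004,0,0,0,0]]' 0 25; python3 - <<'E'
from h import *
plan([536.5,-340,57],yaw=9)
# arc: station y -> tool y = -ystation (approx), tool z = -up
import math
a0=math.atan2(8,165);R=math.hypot(165,8)
for th in np.arange(.1,1.11,.1):
    dy=R*(math.cos(a0)-math.cos(a0+th)); dz=R*(math.sin(a0+th)-math.sin(a0))
    print(round(th,1),"tool y,z",round(-dy/250,3),round(-dz/250,3))
E
```

```text
time: 4.4
tool_pos: [537.5, -340.0, 58.5]
tcp_rot: [179.9, -0.1, 9.0]
ft_force: [-0.9, 3.4, 6.1]
finger_gap: 10.7
t 4.4 pos [ 537.47 -340.     58.54] rpy [179.93  -0.13   9.03] f [-0.89  3.37  6.08] gap 10.72622020556136
[-0.0038, -0.0006, 0.0062, 0.0004, -0.0007, 0.0002]
0.1 tool y,z -0.006 -0.066
0.2 tool y,z -0.02 -0.13
0.3 tool y,z -0.039 -0.194
0.4 tool y,z -0.065 -0.254
0.5 tool y,z -0.096 -0.313
0.6 tool y,z -0.133 -0.367
0.7 tool y,z -0.176 -0.418
0.8 tool y,z -0.223 -0.464
0.9 tool y,z -0.275 -0.505
1.0 tool y,z -0.33 -0.541
1.1 tool y,z -0.389 -0.571
```

```bash
python3 -m jog '[[0,-0.002,-0.033,0,0,0],[0,-0.006,-0.066,0,0,0],[0,-0.012,-0.098,0,0,0],[0,-0.02,-0.13,0,0,0],[0,-0.029,-0.162,0,0,0],[0,-0.039,-0.194,0,0,0],[0,-0.052,-0.224,0,0,0],[0,-0.065,-0.254,0,0,0],[0,-0.08,-0.284,0,0,0],[0,-0.096,-0.313,0,0,0]]'; python3 - <<'E'
from h import *
s=r.snapshot("scene");cv2.imwrite("pics/s2.png",cv2.resize(s["pixels"][150:310,240:440,::-1],None,fx=3.7,fy=3.7))
plan([536.5,-340,57],yaw=9)
E
```

```text
time: 5.4
tool_pos: [533.9, -317.6, 137.0]
tcp_rot: [179.8, -0.2, 9.0]
ft_force: [5.9, -2.9, 0.8]
finger_gap: 11.0
t 5.45 pos [ 533.86 -316.98  138.16] rpy [179.79  -0.18   9.03] f [ 3.49 -3.08  1.53] gap 10.78126883058856
[-0.005, 0.0914, 0.325, 0.0012, -0.001, 0.0001]
```

View pics/s2.png

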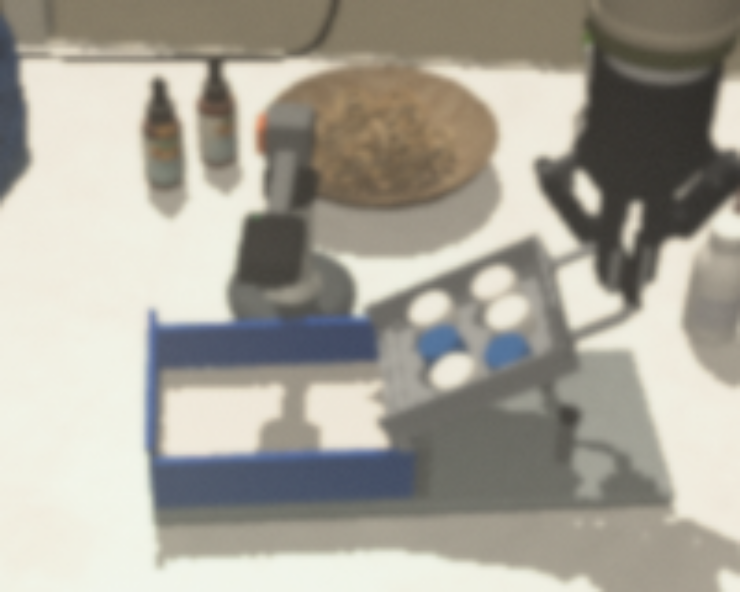

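The picture shows the tray lifted to about 0.45 rad, bar still in the fingers and caps still in place. I'll go on to 1.0 rad.

```bash
python3 -m jog '[[0,-0.018,-0.028,0,0,0],[0,-0.037,-0.054,0,0,0],[0,-0.058,-0.08,0,0,0],[0,-0.08,-0.105,0,0,0],[0,-0.103,-0.128,0,0,0],[0,-0.127,-0.151,0,0,0],[0,-0.152,-0.172,0,0,0],[0,-0.179,-0.192,0,0,0],[0,-0.206,-0.211,0,0,0],[0,-0.234,-0.228,0,0,0]]'; python3 - <<'E'
from h import *
for n in("scene","top"):
  s=r.snapshot(n);cv2.imwrite(f"pics/{n}3.png",cv2.resize(s["pixels"][150:310,240:440,::-1],None,fx=3.7,fy=3.7))
plan([536.5,-340,57],yaw=9)
E
```

```text
time: 6.45
tool_pos: [525.4, -261.5, 196.1]
tcp_rot: [179.5, -0.3, 9.0]
ft_force: [4.4, -9.3, 12.3]
finger_gap: 10.4
t 6.55 pos [ 525.32 -260.89  196.41] rpy [179.56  -0.32   8.99] f [ 2.97 -7.81 10.92] gap 10.315785486190807
[-0.0084, 0.3152, 0.56, 0.0025, -0.0018, -0.0001]
```

View pics/scene3.png

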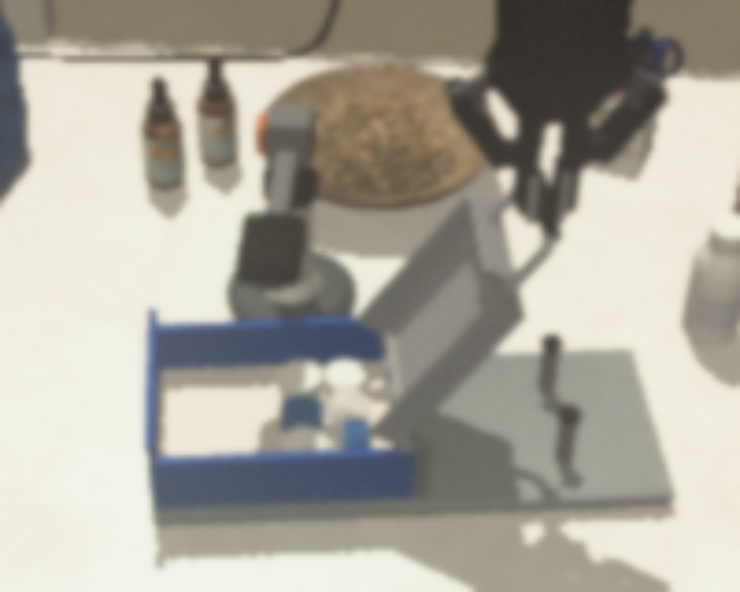

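View pics/top3.png

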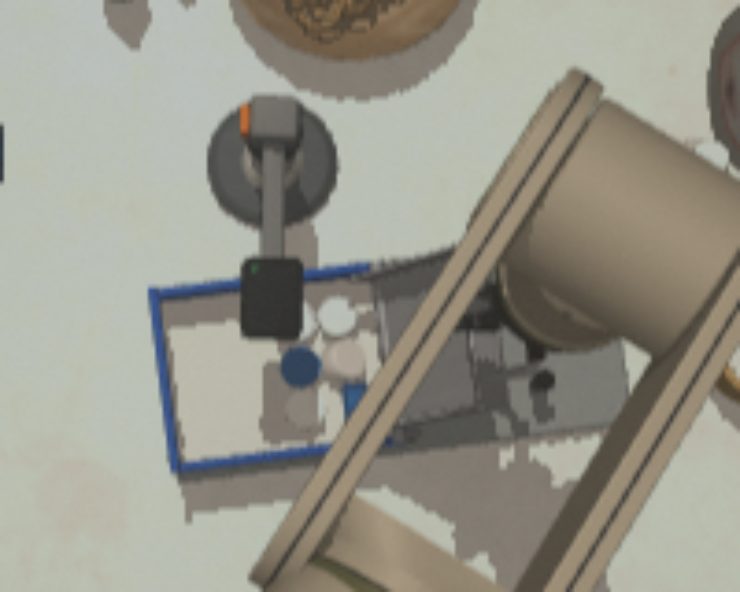

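In scene3 the tray is empty and the caps are in the bin (300–380, 370–440). I'll wait briefly and then lower it.

```bash
python3 -m jog '[[0,0,0,0,0,0],[0,0.028,0.017,0,0,0],[0,0.055,0.036,0,0,0],[0,0.082,0.056,0,0,0],[0,0.107,0.077,0,0,0],[0,0.131,0.1,0,0,0],[0,0.154,0.123,0,0,0],[0,0.176,0.148,0,0,0],[0,0.197,0.174,0,0,0],[0,0.234,0.228,0,0,0]]'; python3 -m jog '[[0,0.016,0.029,0,0,0],[0,0.031,0.059,0,0,0],[0,0.044,0.089,0,0,0],[0,0.057,0.119,0,0,0],[0,0.067,0.151,0,0,0],[0,0.076,0.183,0,0,0],[0,0.084,0.215,0,0,0],[0,0.09,0.247,0,0,0],[0,0.094,0.28,0,0,0],[0,0.096,0.311,0,0,0]]'; python3 - <<'E'
from h import *
for n in("scene","top"):
  s=r.snapshot(n);cv2.imwrite(f"pics/{n}4.png",cv2.resize(s["pixels"][150:310,240:440,::-1],None,fx=3.7,fy=3.7))
plan([536.5,-340,57],yaw=9)
E
```

```text
time: 7.55
tool_pos: [533.8, -317.3, 136.7]
tcp_rot: [179.8, -0.2, 9.0]
ft_force: [4.4, -1.4, 2.3]
finger_gap: 10.8
time: 8.55
tool_pos: [537.3, -340.1, 56.7]
tcp_rot: [180.0, -0.1, 9.0]
ft_force: [-1.3, 6.7, 40.6]
finger_gap: 10.6
t 8.65 pos [ 537.18 -340.02   57.08] rpy [179.99  -0.09   9.02] f [5.63 0.49 2.34] gap 10.950645036314038
[-0.0027, -0.0005, 0.0003, 0.0001, -0.0005, 0.0001]
```

View pics/scene4.png

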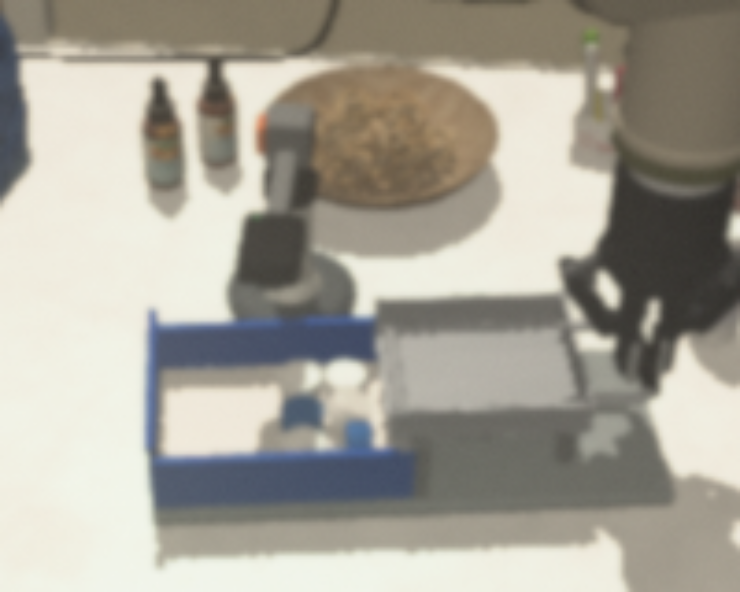

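View pics/top4.png

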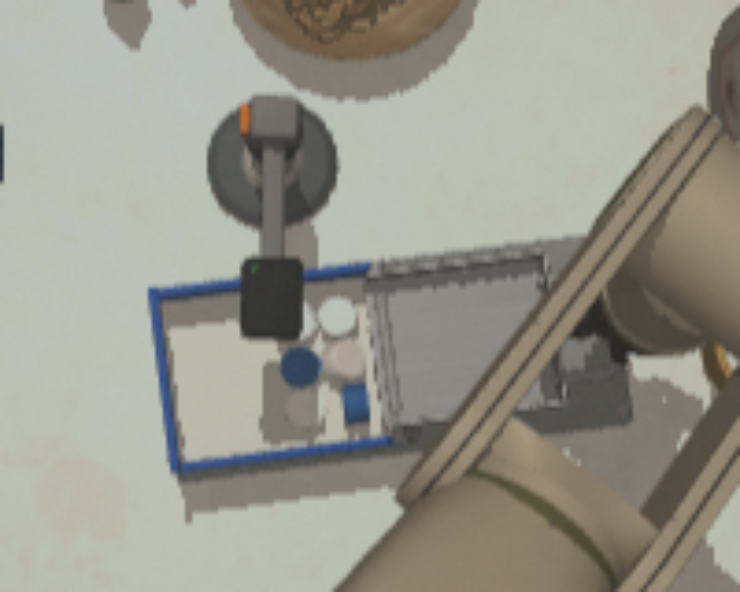

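The tray is flat and empty, and the caps are all in the bin at (285–370, 300–420) in top4. I'll release the bar and retreat upward.

```bash
python3 -m jog '[[0,0,0,0,0,0],[0,0,0,0,0,0],[0,0,0,0,0,0],[0,0,0,0,0,0]]' 0.35; python3 -m jog '[[0,0,-0.06,0,0,0],[0,0,-0.2,0,0,0],[0,0,-0.4,0,0,0],[0,0,-0.6,0,0,0],[0,0,-0.8,0,0,0],[0,0,-0.95,0,0,0],[0,0,-0.95,0,0,0]]'; python3 - <<'E'
from h import *
plan([640,-180,300],yaw=0.5)
E
```

```text
time: 9.05
tool_pos: [535.7, -339.8, 56.2]
tcp_rot: [-180.0, 0.1, 9.0]
ft_force: [0.2, 0.3, -0.1]
finger_gap: 30.3
time: 9.75
tool_pos: [538.6, -341.6, 304.5]
tcp_rot: [179.4, -0.5, 9.0]
ft_force: [0.6, -0.8, -0.4]
finger_gap: 29.7
t 9.75 pos [ 538.58 -341.61  304.53] rpy [179.43  -0.55   9.03] f [ 0.59 -0.78 -0.4 ] gap 29.702355544258072
[0.5019, -0.575, 0.0172, 0.0029, -0.0033, 0.0474]
```

```bash
python3 -m jog '[[0.45,-0.95,0,0,0,0.047],[0.45,-0.95,0,0,0,0.047],[0.45,-0.95,0,0,0,0.047],[0.45,-0.95,0,0,0,0.047],[0.45,-0.95,0,0,0,0.047],[0.45,-0.95,0.1,0,0,0.047],[0.45,-0.95,0.1,0,0,0.047],[0.45,-0.95,0.1,0,0,0.047],[0.45,-0.95,0.1,0,0,0.047]]' 0.85 60; python3 - <<'E'
from h import *
s=r.snapshot("wrist");cv2.imwrite("pics/w5.png",s["pixels"][:,:,::-1])
plan([655.5,-92,260],yaw=0.5)
E
```

```text
time: 10.65
tool_pos: [610.2, -89.0, 270.5]
tcp_rot: [180.0, -0.1, 0.5]
ft_force: [0.0, -1.0, 0.4]
finger_gap: 72.5
t 10.7 pos [610.33 -89.24 270.72] rpy [179.96  -0.09   0.46] f [ 0.65 -0.21 -0.18] gap 72.81385179841716
[0.1805, 0.0125, 0.0432, 0.0002, -0.0005, -0.0002]
```

View pics/w5.png

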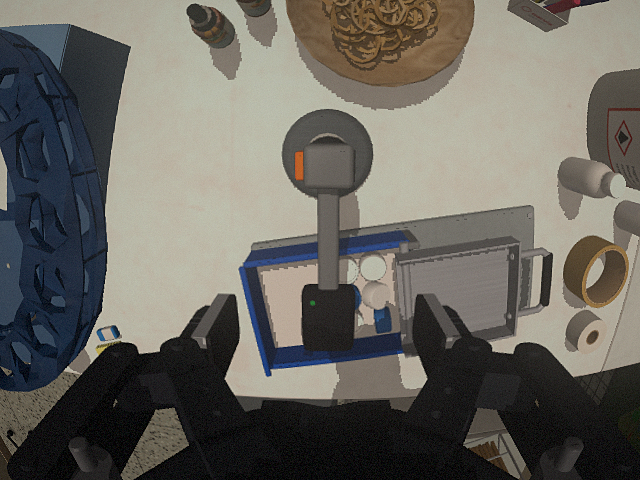

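The grip top spans about (305–354, 145–188), with the orange button on its left at (299,165) and the boom running straight down. I'll measure these.

```bash
python3 - <<'E'
from h import *
s=r.snapshot("wrist");p=s["pixels"].astype(int)
cv2.imwrite("pics/w5z.png",cv2.resize(s["pixels"][125:215,275:385,::-1],None,fx=6,fy=6,interpolation=cv2.INTER_CUBIC))
m=(p[...,0]>150)&(p[...,0]-p[...,2]>80); m[:, :280]=0;m[:,320:]=0;m[:140]=0;m[190:]=0
for m,st,c in comps(m,20): print(st,c,[wz(s,*c,z)[:2] for z in(150,162)])
for v in (200,220,240,260,280):
    row=p[v,300:360].sum(1); print(v,row.tolist()[::2])
E
```

```text
[295 152   8  28 221] [298.52 165.56] [array([659.2 , -69.36]), array([660.21, -70.21])]
200 [548, 546, 541, 537, 540, 537, 554, 537, 377, 249, 299, 307, 296, 294, 291, 297, 301, 294, 252, 205, 368, 349, 349, 355, 361, 358, 361, 349, 519, 553]
220 [528, 515, 532, 533, 526, 528, 534, 534, 570, 251, 294, 289, 293, 295, 295, 296, 292, 286, 260, 208, 376, 348, 334, 334, 361, 347, 366, 356, 346, 342]
240 [346, 349, 348, 358, 354, 362, 359, 367, 375, 254, 289, 304, 283, 288, 289, 293, 290, 286, 256, 176, 139, 147, 157, 154, 168, 178, 183, 171, 192, 181]
260 [227, 244, 223, 316, 321, 317, 315, 346, 360, 251, 296, 292, 293, 304, 289, 294, 286, 296, 244, 231, 348, 349, 361, 370, 450, 473, 310, 282, 515, 447]
280 [511, 506, 498, 516, 513, 513, 510, 500, 535, 256, 277, 277, 287, 292, 283, 283, 282, 302, 232, 248, 376, 363, 362, 353, 567, 453, 533, 487, 443, 503]
```

View pics/w5z.png

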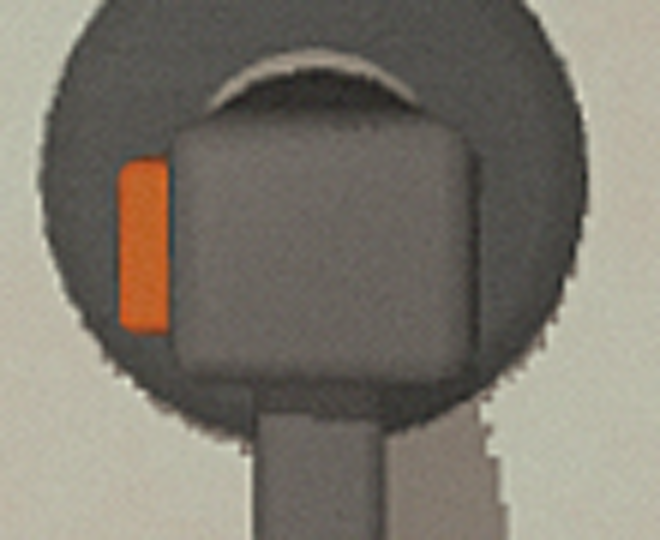

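```bash
python3 - <<'E'
from h import *
s=r.snapshot("wrist")
c=[wz(s,u-.5,v-.5,169) for u,v in((304,144),(353.3,144),(353.3,188),(304,188))]
print(np.array(c),np.mean(c,0))
m=np.mean(c,0); plan([m[0],m[1],190],yaw=0.5); plan([m[0],m[1],129],yaw=.5)
E
```

```text
[[ 675.46  -74.01  169.  ]
 [ 675.75 -106.18  169.  ]
 [ 646.48 -106.74  169.  ]
 [ 646.2   -73.98  169.  ]] [660.97 -90.23 169.  ]
t 10.8 pos [610.39 -89.14 270.53] rpy [179.97  -0.09   0.46] f [-0.06 -0.28  0.6 ] gap 72.646578708334
[0.2018, 0.0058, 0.3224, 0.0002, -0.0005, -0.0002]
t 10.8 pos [610.39 -89.14 270.53] rpy [179.97  -0.09   0.46] f [-0.06 -0.28  0.6 ] gap 72.646578708334
[0.2014, 0.0056, 0.5664, 0.0002, -0.0005, -0.0002]
```

```bash
python3 -m jog '[[0.19,0.006,0.1,0,0,0],[0.195,0.006,0.2,0,0,0],[0.195,0.006,0.3,0,0,0],[0.195,0.006,0.3,0,0,0]]'; python3 - <<'E'
from h import *
s=r.snapshot("wrist");cv2.imwrite("pics/w6.png",s["pixels"][:,:,::-1])
plan([659.5,-90.5,129],yaw=0.5)
E
```

```text
time: 11.2
tool_pos: [656.6, -89.1, 189.3]
tcp_rot: [-179.9, 0.4, 0.5]
ft_force: [-0.5, 0.3, -1.3]
finger_gap: 72.7
t 11.25 pos [657.59 -89.26 192.34] rpy [-179.95    0.24    0.5 ] f [-0.88 -0.2  -0.93] gap 72.29632157561656
[0.0087, 0.0053, 0.2533, -0.0003, 0.0013, 0.0]
```

View pics/w6.png

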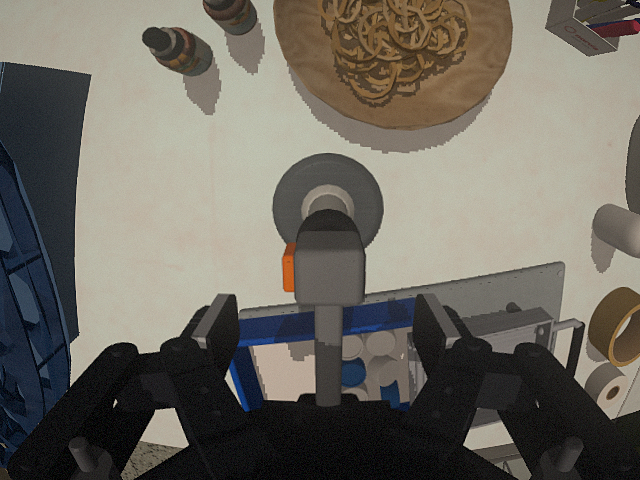

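```bash
python3 - <<'E'
from h import *
s=r.snapshot("wrist")
c=[wz(s,u,v,169) for u,v in((297,233),(363,232),(363,304),(297,304))]
print(np.array(c),np.mean(c,0))
# where do the finger tips project?
E_=np.linalg.inv(s["extrinsics"])
st=r.sense()
for z in(0,-22):
  for dy in(-36,36):
    P=E_@np.r_[st["tool_pos"]+[0,dy,z+8],1];th=np.arctan2(np.hypot(P[0],P[1]),P[2]);q=np.hypot(P[0],P[1]);K=s["intrinsics"]
    print(z,dy,K[0,2]+K[0,0]*th*P[0]/q,K[1,2]+K[0,0]*th*P[1]/q)
plan([659.5,-90.5,129],yaw=0.5)
E
```

```text
[[ 683.21  -75.36  169.  ]
 [ 683.98 -106.04  169.  ]
 [ 646.81 -107.62  169.  ]
 [ 646.56  -74.74  169.  ]] [665.14 -90.94 169.  ]
0 -36 414.7964341029001 314.0556571337596
0 36 238.56427106523842 312.7018616565075
-22 -36 404.53514717460166 291.91830663725415
-22 36 248.68612763508702 290.665388511141
t 11.3 pos [658.74 -89.38 194.81] rpy [-180.      0.03    0.51] f [0.26 0.15 1.03] gap 72.57577438703619
[0.0031, 0.0045, 0.2633, -0.0, 0.0001, 0.0001]
```

```bash
python3 -m jog '[[0.008,0.005,0.06,0,0,0],[0.008,0.005,0.12,0,0,0],[0.008,0.005,0.18,0,0,0],[0.008,0.005,0.23,0,0,0],[0.008,0.005,0.265,0,0,0],[0.008,0.005,0.265,0,0,0],[0.008,0.005,0.265,0,0,0]]'; python3 - <<'E'
from h import *
s=r.snapshot("wrist");cv2.imwrite("pics/w7.png",s["pixels"][:,:,::-1])
plan([661,-90.7,129],yaw=0.5)
E
```

```text
time: 12.0
tool_pos: [661.0, -89.9, 128.0]
tcp_rot: [-180.0, 0.0, 0.6]
ft_force: [-0.2, 0.2, 0.3]
finger_gap: 72.6
t 12.05 pos [661.36 -90.04 128.68] rpy [179.99  -0.05   0.56] f [ 0.93 -0.39  0.94] gap 72.46257802875925
[-0.0015, 0.0026, -0.0013, 0.0001, -0.0003, 0.0004]
```

View pics/w7.png

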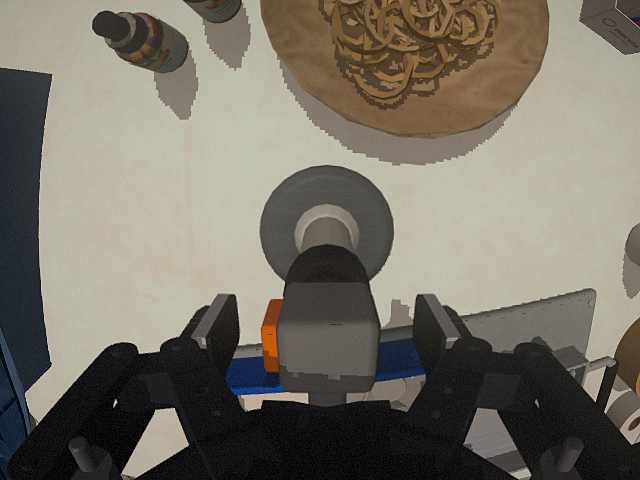

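The pads at (222,330) and (432,330) straddle the block, level with the orange button at (272,335). I'll close.

```bash
python3 -m jog '[[0,0.003,0,0,0,0],[0,0.003,0,0,0,0],[0,0.003,0,0,0,0],[0,0.003,0,0,0,0],[0,0.003,0,0,0,0],[0,0.003,0,0,0,0],[0,0.003,0,0,0,0],[0,0.003,0,0,0,0]]' 0 60; python3 - <<'E'
from h import *
s=r.snapshot("wrist");cv2.imwrite("pics/w8.png",s["pixels"][:,:,::-1])
plan([661,-90.7,301],yaw=0.5)
E
```

```text
time: 12.85
tool_pos: [661.6, -90.5, 129.2]
tcp_rot: [-180.0, -0.1, 0.6]
ft_force: [-1.1, 2.5, 5.3]
finger_gap: 33.8
t 12.9 pos [661.59 -90.45 129.21] rpy [-179.99   -0.09    0.57] f [-1.36  3.37  5.3 ] gap 33.41003547723518
[-0.0013, 0.0009, -0.6872, -0.0, -0.0005, 0.0004]
```

View pics/w8.png

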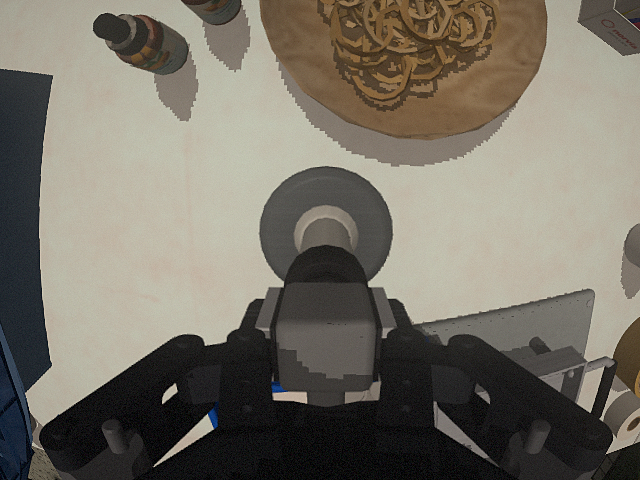

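The gap is 33.6 mm, so the button is pressed flush. Now I'll pull up.

```bash
python3 -m jog '[[0,0,-0.02,0,0,0],[0,0,-0.05,0,0,0],[0,0,-0.08,0,0,0],[0,0,-0.12,0,0,0],[0,0,-0.16,0,0,0],[0,0,-0.2,0,0,0],[0,0,-0.24,0,0,0],[0,0,-0.28,0,0,0],[0,0,-0.31,0,0,0],[0,0,-0.34,0,0,0]]'; python3 - <<'E'
from h import *
plan([661.6,-90.5,299],yaw=0.5)
s=r.snapshot("scene");cv2.imwrite("pics/s9.png",cv2.resize(s["pixels"][110:310,240:440,::-1],None,fx=3,fy=3))
E
```

```text
time: 13.9
tool_pos: [661.4, -90.5, 212.9]
tcp_rot: [-180.0, -0.0, 0.6]
ft_force: [6.0, 1.7, -5.1]
finger_gap: 33.2
t 13.9 pos [661.42 -90.5  212.91] rpy [-179.98   -0.05    0.57] f [ 5.96  1.69 -5.08] gap 33.24519523096966
[0.001, -0.0001, -0.3444, -0.0001, -0.0003, 0.0004]
```

View pics/s9.png

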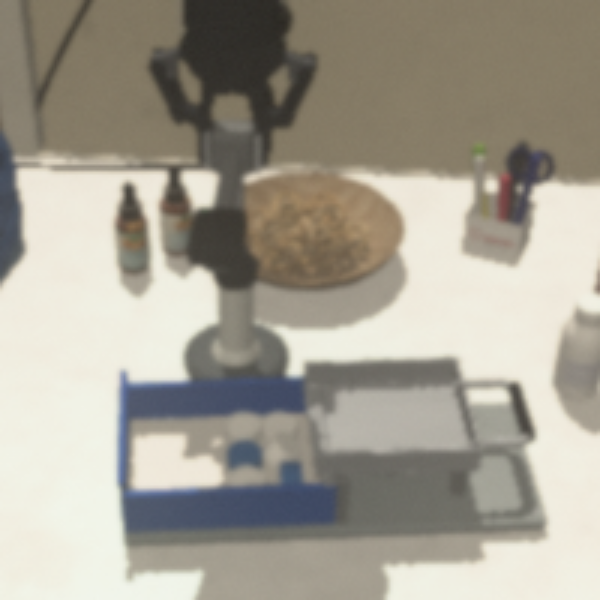

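The camera is rising with the gripper, and the tray is flat with the caps in the bin. I'll carry on to the second stop.

```bash
python3 -m jog '[[0,0,-0.04,0,0,0],[0,0,-0.08,0,0,0],[0,0,-0.12,0,0,0],[0,0,-0.16,0,0,0],[0,0,-0.2,0,0,0],[0,0,-0.24,0,0,0],[0,0,-0.28,0,0,0],[0,0,-0.3,0,0,0],[0,0,-0.32,0,0,0],[0,0,-0.33,0,0,0]]'; python3 -m jog '[[0,0,0,0,0,0],[0,0,-0.006,0,0,0],[0,0,-0.01,0,0,0],[0,0,-0.01,0,0,0],[0,0,-0.01,0,0,0]]';python3 - <<'E'
from h import *
plan([661.6,-90.5,299],yaw=0.5)
E
```

```text
time: 14.95
tool_pos: [661.4, -90.5, 294.8]
tcp_rot: [-180.0, -0.0, 0.6]
ft_force: [6.8, 2.2, -6.0]
finger_gap: 33.3
time: 15.45
tool_pos: [661.4, -90.5, 297.0]
tcp_rot: [-180.0, -0.0, 0.6]
ft_force: [6.6, 1.5, -6.0]
finger_gap: 33.1
t 15.45 pos [661.38 -90.45 297.03] rpy [-179.97   -0.01    0.58] f [ 6.6   1.55 -6.04] gap 33.051128683479305
[0.0009, 0.0002, -0.0079, -0.0001, -0.0, 0.0004]
```

```bash
for i in 1; do python3 -m jog '[[0,0,-0.006,0,0,0],[0,0,-0.01,0,0,0],[0,0,-0.01,0,0,0],[0,0,-0.01,0,0,0]]'; done; python3 -m jog '[[0,0,-0.006,0,0,0],[0,0,-0.008,0,0,0],[0,0,-0.008,0,0,0],[0,0,-0.008,0,0,0]]'
```

```text
time: 15.85
tool_pos: [661.4, -90.5, 299.3]
tcp_rot: [-180.0, 0.0, 0.6]
ft_force: [6.3, 1.4, -5.8]
finger_gap: 33.4
time: 16.25
tool_pos: [661.3, -90.4, 299.4]
tcp_rot: [-180.0, 0.1, 0.6]
ft_force: [10.4, 1.7, -12.8]
finger_gap: 33.2
```

The pull jumped from 5.8 to 12.8 N while z stayed at 299.4, which is 170.2 mm of travel: the second stop. I'll hold and verify.

```bash
python3 -m jog '[[0,0,0,0,0,0],[0,0,0,0,0,0],[0,0,0,0,0,0],[0,0,0,0,0,0],[0,0,0,0,0,0],[0,0,0,0,0,0],[0,0,0,0,0,0],[0,0,0,0,0,0],[0,0,0,0,0,0],[0,0,0,0,0,0]]'; python3 - <<'E'
from h import *
a=r.snapshot("scene")["pixels"][60:310,240:490,::-1];b=r.snapshot("top")["pixels"][150:310,240:480,::-1]
cv2.imwrite("pics/s10.png",cv2.resize(a,None,fx=2.4,fy=2.4));cv2.imwrite("pics/t10.png",cv2.resize(b,None,fx=3.3,fy=3.3))
E
```

```text
time: 17.25
tool_pos: [661.3, -90.5, 299.4]
tcp_rot: [-180.0, 0.1, 0.6]
ft_force: [9.6, 1.1, -13.3]
finger_gap: 33.6
```

View pics/s10.png

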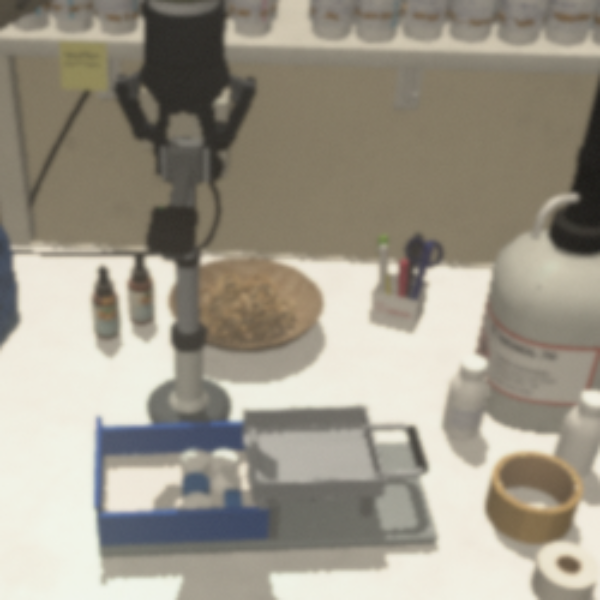

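View pics/t10.png

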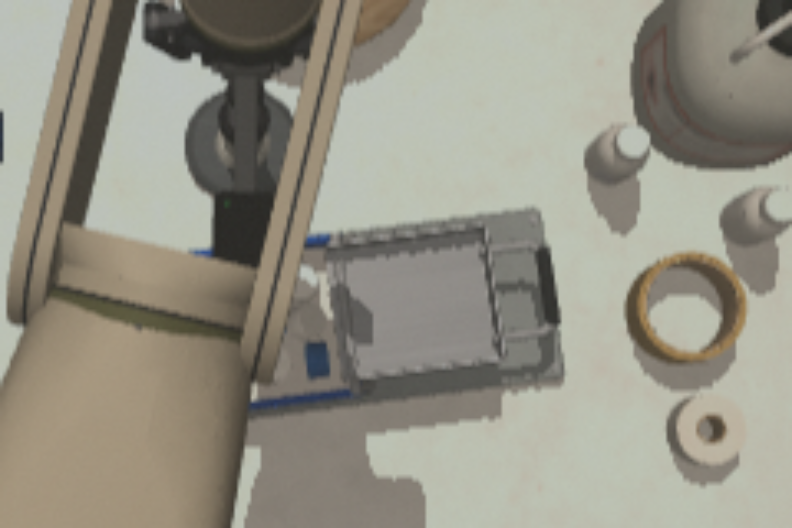

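The pictures show the column fully extended with the grip held in the fingers. The tray is flat and empty, the caps are in the bin, and the bystanders in view are in place. The hold was steady for 1 s.

```bash
python3 -c "
from bench import r
print(r.hand_in())"
```

```text
the job is handed in; nothing more can be done
None
```

I tipped the tray by its handle to about 1 rad, so the caps slid into the bin, and lowered it flat again. I then took the camera grip with the button squeezed in and pulled the column up to the second stop. I handed the job in at about 17 s, still holding the camera there; no verdict was reported.

**Column and hold:** The grip had risen 170 mm. At that height the pull jumped from 6 to 13 N with no further rise, which is the second stop. It then held steady for a full second at TCP z = 299.4 mm with a finger gap of 33.6 mm, so the button was flush.

**Tray and caps:** The last pictures show the tray flat and empty and the caps in the bin. One blue cap stands on edge. I did not count all six separately in one picture, because the camera and the arm hid part of the bin. I inferred six from the empty tray and none lying outside the bin.

**Bystanders:** The tape roll, label roll and both bottles looked undisturbed in the last pictures. The cup and eraser were outside those crops, and nothing passed near them after the start.

**Two readings to note:** The wrist force briefly reached about 41 N as the tray came down onto its rest posts, then fell away. The top and wrist cameras disagreed by about 6 mm on the grip's x position. I used the wrist camera's value, and the grasp went in cleanly.

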